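Ready the bench mixer: roll its thumbwheels to 45 and seat its hexagonal sample holder

ROBOT

A 6-joint arm with a two-finger parallel gripper is mounted at the origin on a cart in front of the work surface, level with it; the furniture and walls round the work are solid. World frame = base frame: x ahead of the robot, y to its left, z up, the work surface at z = 0. Lengths are in m, angles in degrees, forces in N, time in s.
With the tool pointing down it reaches from about 0.325 to 0.75 m from the base axis. Payload 7.6 kg.
Tool frame: the origin (TCP) lies between the finger pads; the fingertips stand 19 mm ahead of it and the grasp point (between the pads) is the TCP (tip_reach is the distance from the TCP to the fingertips, in m); x points along the fingers, y is the direction in which the jaws open and shut, and the axes are right-handed (so a half turn about x gives the same grasp; the last joint's range is limited). The gripper opens to 85 mm and grips with 20 to 120 N. Pads are 22 mm wide; open, the fingers measure 114 mm over their backs; the gripper's body (76 mm by 85 mm) begins 54 mm behind the grasp point. The pads swing forward as they close: fully open they stand 13 mm farther back than shut.
Start: joints at [-4.028, 2.991, 80.254, -0, 96.75, -4.028], TCP at [0.525, 0, 0.25] pointing down, gripper open.
Joint ranges: [-166.34, 166.34], [-52.06, 124.39], [6.96, 135.62], [-60.46, 240.46], [14.63, 156.25], [-167.68, 167.68]. Speed limits (degrees/s): [147.25, 147.25, 172.46, 180, 180, 180].

INTERFACE

Orientations are given as a 3x3 rotation matrix whose columns are the frame's x, y, z axes.
In Python, from bench import get_obs, capture, sign_off, tip_reach gives the robot as it stands.
- The arm moves only by the shell command python3 -m crank 'ROWS' [OPENING] [FORCE]. ROWS is a JSON object of lists of equal length, an entry for each row: "delta_pos": the shift along the tool's x, y, z in mm, a list of three; "roll": the turn about the tool's x in rad. In form: {"delta_pos": [[dx, dy, dz], ...], "roll": [roll, ...]}. A call has 1 to 5 rows; each row is the pose to reach, as a shift and turn from the pose measured when the call began, along the tool's axes at that moment; what a row does not reach only later rows make up. A row lasts 1/10 s, in which the tool goes at most 50 mm and 8.59 degrees, less where a joint would pass 70% of its speed; a pose out of reach is approached as far as the arm can. A call with a gripper value outside its range is refused whole. OPENING is the gripper command: -1 is shut, 1 is fully open, values between are in proportion, set as the call begins (- or left out, the last holds). The fingers move at their own pace and stop on an object; FORCE is the grip in N (left out, the last holds). Time passes only in rows, so rows that repeat a pose let the fingers close. It gives the time, the measured TCP pose, the force and the opening at its end, in the units of the state.
- get_obs(): the state, without advancing time (a new reading comes with each control period).
- capture(name): name is "scene" or "side" or "wrist"; returns a dict with "frame" (400x640x3 uint8, red, green, blue), "K" (3x3 intrinsics, pixels), "k1" (the pictures are not rectified: a ray, as slopes to the right and down, at radius r is drawn at 1 + k1 r^2 times it, then the intrinsics apply), "eye" and "attitude" of the camera in the world; the wrist camera has in their place "mount" (4x4, takes a point from camera to tool coordinates, whose origin is the TCP and whose axes are the tool frame's). Camera axes: x right, y down, z forward; pixel columns grow to the right and rows downward; lengths in m; the calibration is good to about 2 mm. A picture is of the moment at which its call begins: read the wrist's pose just before it. There is no depth.
- sign_off(): hands the job in, once; it reports no verdict.
The state is a dict: "time_s": time; "q": joint angles; "joint_vel": joint speeds; "effort": joint torques, N m; "tool_pos": TCP position; "tool_rot": TCP orientation; "ft_force": force on the tool from outside, world axes, zero at the start; "wrist_torque": the same for the moment, N m; "width": finger opening in m.
Only numpy, scipy, OpenCV 4.12 (cv2) and the standard library are available. Lean on these libraries where they do the work, as an engineer would, in place of code of your own. Each camera call takes 0.05 s, during which the arm holds its last target.

TASK

Get the bench mixer ready for its next run: roll its two numbered thumbwheels until they show 45 (4 on the left wheel, 5 on the right wheel, as seen from the robot), and put the loose sample holder into the mixer's hexagonal pocket so that it drops fully home and sits flat. Let go of everything, and leave the bottle, the carton and the beaker standing where they are.

Things in the scene. Friction and masses are not known exactly. Their poses are not given: they have to be found in the camera images.
- mixer: Grey bench mixer, fixed, housing 150 (x) x 250 (y) x 58. Origin on the bench under its centre; front faces its -x (robot side). On top: at the left (+y) the hexagonal pocket, at the right the two thumbwheels, whose axle is 60 above the bench, lugs reach 112 and grey cheek discs 99 above the bench.
- pocket_floor (a point): Centre of the pocket floor, 58 above the bench. Pocket: hexagonal aluminium collar 16 high, 61 across inner flats, walls 9 thick, no chamfer; two flats face the mixer's +x and -x. The nearest cheek disc of the wheels starts 51 away toward -y.
- wheel_tens (a joint): Thumbwheel, the left one seen from the robot; turns about a level axle along the mixer's y. Value in rad, 0.6283 (36 degrees) a digit: 0 shows 0, 5.655 shows 9; end stops beyond both. Grows as the wheel's top rolls away from the mixer's front. Shown digit: front upper side of the white drum, between two thin bars. Sprung detent at each digit: about 3 N at a lug tip rolls it on; draws in from 15 degrees.
- wheel_units (a joint): Thumbwheel, the right one seen from the robot; turns about a level axle along the mixer's y. Value in rad, 0.6283 (36 degrees) a digit: 0 shows 0, 5.655 shows 9; end stops beyond both. Grows as the wheel's top rolls away from the mixer's front. Shown digit: front upper side of the white drum, between two thin bars. Sprung detent at each digit: about 3 N at a lug tip rolls it on; draws in from 15 degrees.
- wheel_tens_hub (a point): Point on the axle, mid-width of the left wheel's ring of 5 black finger lugs: bars 30 wide, 8 thick, from radius 34 (hub) to 52, 72 degrees apart. Lug angles from straight up toward mixer +x = wheel value + multiples of 72 degrees (even digit: one lug upright; odd: two at 36 degrees either side). White drum (radius 34) and cheek discs (radius 39) lie 20 to 50 from here toward +y; toward -y 20 mm is free.
- wheel_units_hub (a point): Point on the axle, mid-width of the right wheel's ring of 5 black finger lugs: bars 30 wide, 8 thick, from radius 34 (hub) to 52, 72 degrees apart. Lug angles from straight up toward mixer +x = wheel value + multiples of 72 degrees (even digit: one lug upright; odd: two at 36 degrees either side). White drum (radius 34) and cheek discs (radius 39) lie 20 to 50 from here toward +y; toward -y 20 mm is free.
- holder: Loose upright sample holder, 0.2-0.4 kg. Origin: centre of underside, z up. Aluminium hexagonal foot 56 across flats, 24 high (lowest 4 only 52 across), two flats facing its +x and -x; round plate of radius 32, z 24 to 32; black grip bar 40 (x) x 18 (y), z 32 to 68. Fits the pocket in six rotations, 2.5 to spare each side.
- bottle: White bottle with black cap, 48 diameter, 92 high, loose, origin at the centre of its underside. Bystander: leave it.
- carton: Orange carton 52 x 105 (y) x 52, loose, in front of the mixer, origin at the centre of its underside. Bystander: leave it.
- beaker: Glass beaker about 58 x 54, 71 high, loose, behind the mixer, origin at the centre of its underside. Bystander: leave it.
Mind the look-alikes: they are no part of the job. What is shaped like the holder but green is not meant.

How it is judged:
By the outcome, as a careful person would: the job done as asked, in the order asked, and still so for the second after the job is handed in, with the robot touching nothing.
It also fails if it takes over 72 s, if anything falls off the work surface, if the arm or the gripper's body presses on something with over 40 N, if the wrist force passes 120 N, or if a joint passes its speed limit or range.

## Working session

There is one attempt and no reset: what is moved stays moved. The work goes in short steps, Python scripts to look and compute and a shell command to move; the robot and the scene stay as the last step left them, time stands still between calls to the robot, and variables do not carry over. Pictures are saved under pics/ and viewed, and the job is handed in when it is done.

```bash
ls; mkdir -p pics
python3 - <<'E'
from bench import get_obs,capture,tip_reach
import cv2
print(get_obs(),tip_reach)
for n in ["scene","side","wrist"]:
    c=capture(n); cv2.imwrite(f"pics/{n}0.png",c["frame"][:,:,::-1])
    print(n,{k:v for k,v in c.items() if k!="frame"})
E
```

```text
pics
{'time_s': 0.0, 'q': array([-4.02968568e+00,  3.02720324e+00,  8.03131815e+01, -4.36662172e-04,
        9.67494053e+01, -4.02922269e+00]), 'joint_vel': array([-0.01988008, -0.00599336,  0.01926673, -0.08783951,  0.02625659,
        0.03103381]), 'effort': array([ 8.02730119e-04, -3.81666934e+01, -3.60182977e+01,  8.43031398e-05,
        6.19437444e-03, -2.66336252e-05]), 'tool_pos': array([5.24728933e-01, 2.36391247e-05, 2.49471118e-01]), 'tool_rot': array([[-1.56378816e-03,  9.99998777e-01, -9.05066679e-06],
       [ 1.02577798e-04, -8.89026767e-06, -9.99999995e-01],
       [-9.99998772e-01, -1.56378908e-03, -1.02563770e-04]]), 'ft_force': array([ 0.80473093, -0.34807634, -0.30533308]), 'wrist_torque': array([ 0.0340581 ,  0.05349514, -0.00748812]), 'width': 0.08480453291790287} 0.019
scene {'K': array([[520.18158632,   0.        , 318.58099792],
       [  0.        , 520.18158632, 205.00810046],
       [  0.        ,   0.        ,   1.        ]]), 'k1': -0.03669982874418988, 'eye': array([-0.34555067, -0.94706609,  1.08812517]), 'attitude': array([[ 0.74517906, -0.39695476,  0
[... 361 characters left out ...]
itude': array([[-0.99751894,  0.02496837, -0.0658221 ],
       [ 0.06680329,  0.63070369, -0.77314305],
       [ 0.02221012, -0.77562196, -0.63080685]])}
wrist {'K': array([[307.34512423,   0.        , 321.47400776],
       [  0.        , 307.34512423, 201.05154274],
       [  0.        ,   0.        ,   1.        ]]), 'k1': -0.039291842506852755, 'mount': array([[ 5.46839428e-04, -2.86125923e-01,  9.58191869e-01,
        -1.24294152e-01],
       [ 9.99999832e-01,  3.41491309e-04, -4.68726395e-04,
        -6.08492267e-04],
       [-1.93099423e-04,  9.58191964e-01,  2.86126061e-01,
        -7.23630010e-02],
       [ 0.00000000e+00,  0.00000000e+00,  0.00000000e+00,
         1.00000000e+00]])}
```

View pictures.

View pics/scene0.png

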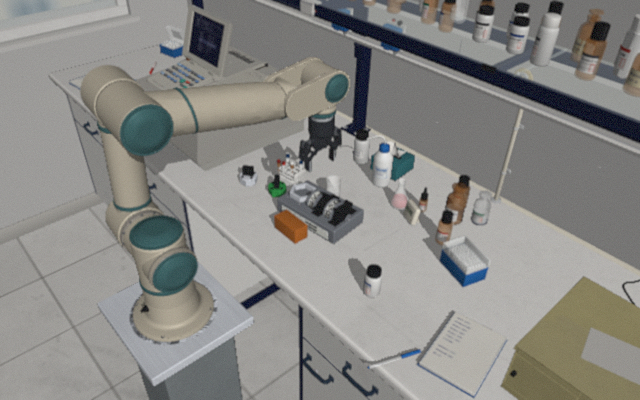

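View pics/side0.png

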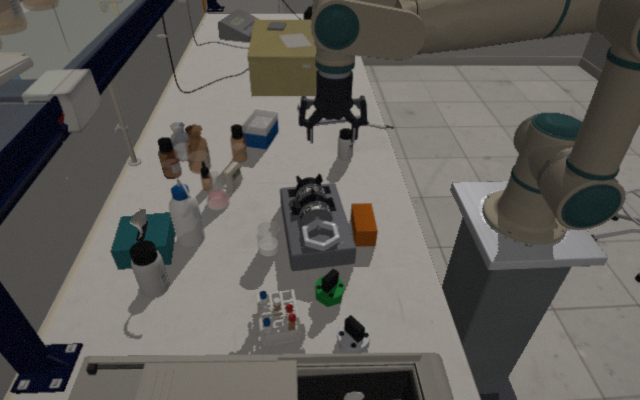

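View pics/wrist0.png

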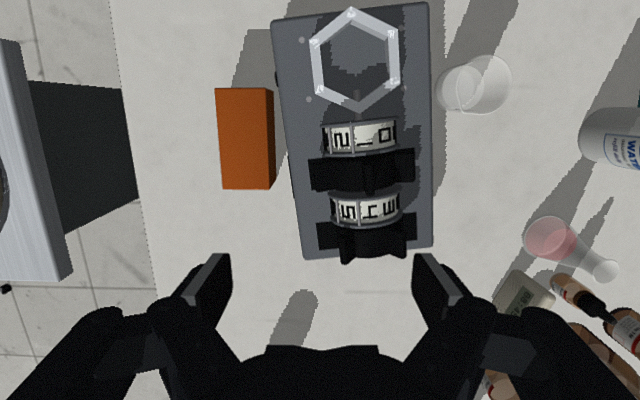

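```bash
cat > h.py <<'E'
import numpy as np,cv2
from bench import get_obs,capture
def cam(name,fn=None):
    o=get_obs(); c=capture(name)
    if name=="wrist":
        T=np.eye(4);T[:3,:3]=o["tool_rot"];T[:3,3]=o["tool_pos"]
        M=T@c["mount"]; c["eye"]=M[:3,3]; c["attitude"]=M[:3,:3]
    if fn:
        cv2.imwrite(f"pics/{fn}.png",c["frame"][:,:,::-1]); np.savez(f"pics/{fn}.npz",**{k:c[k] for k in("K","k1","eye","attitude","frame")})
    return c
def load(fn): return dict(np.load(f"pics/{fn}.npz"))
def ray(c,u,v):
    K=c["K"];D=np.array([float(c["k1"]),0,0,0,0])
    p=cv2.undistortPoints(np.array([[[u,v]]],float),K,D)[0,0]
    d=c["attitude"]@np.array([p[0],p[1],1]);return c["eye"],d/np.linalg.norm(d)
def plane(c,u,v,z):
    e,d=ray(c,u,v);return e+d*(z-e[2])/d[2]
def tri(*rs):
    A=sum(np.eye(3)-np.outer(d,d) for e,d in rs);b=sum((np.eye(3)-np.outer(d,d))@e for e,d in rs)
    p=np.linalg.solve(A,b);return p,[np.linalg.norm((np.eye(3)-np.outer(d,d))@(p-e))*1000 for e,d in rs]
def proj(c,P):
    P=np.atleast_2d(np.array(P,float));q=(P-c["eye"])@c["attitude"]
    x=q[:,:2]/q[:,2:];r2=(x**2).sum(1,keepdims=True);x=x*(1+float(c["k1"])*r2)
    return x@np.asarray(c["K"])[:2,:2].T+np.asarray(c["K"])[:2,2]
def crop(fn,u0,v0,u1,v1,s,out):
    im=cv2.imread(f"pics/{fn}.png")[v0:v1,u0:u1];cv2.imwrite(f"pics/{out}.png",cv2.resize(im,None,fx=s,fy=s,interpolation=cv2.INTER_CUBIC))
E
python3 - <<'E'
from h import *
for n in("scene","side","wrist"): cam(n,n+"1")
crop("wrist1",270,0,440,270,3,"w1c"); cv2.imwrite("pics/w1d.png",cv2.resize(cv2.imread("pics/wrist1.png")[110:270,290:430],None,fx=5,fy=3.7))
crop("side1",250,170,390,360,3,"s1c"); crop("scene1",230,150,380,250,5,"c1c")
E
```

```text
(no output)
```

View pics/w1d.png

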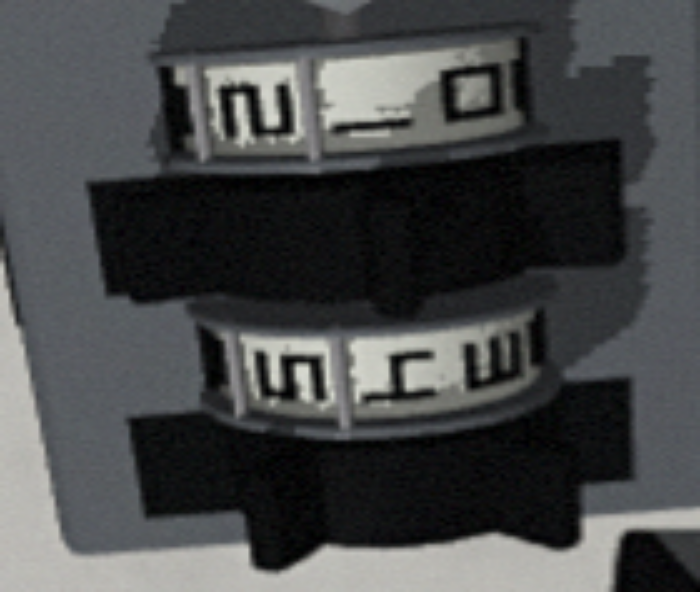

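View pics/s1c.png

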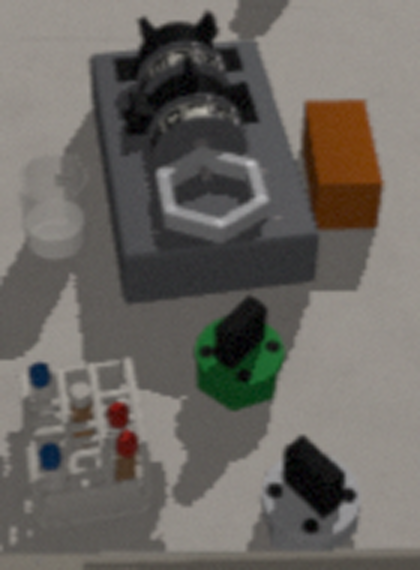

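View pics/c1c.png

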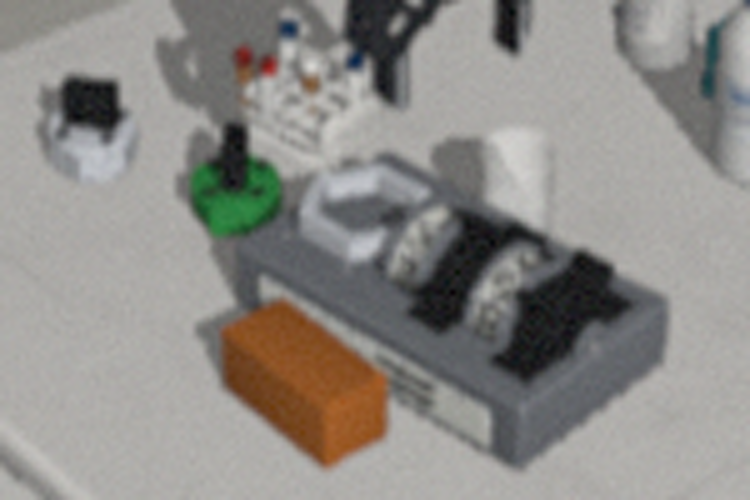

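Run:
```python
from h import *
w,s,c=load("wrist1"),load("side1"),load("scene1")
print(get_obs()["time_s"])
print("holder bar top",tri(ray(c,248.2,166.5),ray(s,353.5,322)))
print("green bar top",tri(ray(c,277,176),ray(s,331,276)))
# mixer top corners in wrist1
for p in [(272,20),(428,2),(434,246),(303,259)]: print(p,plane(w,*p,.058))
# collar hex outer vertices top z=.074
for p in [(351,6),(400,33),(399,85),(356,112),(312,88),(310,37)]: print(p,plane(w,*p,.074))
```

```text
0.3
holder bar top (array([0.50763442, 0.35426524, 0.06605698]), [np.float64(1.3473695453668204), np.float64(1.347369545366771)])
green bar top (array([0.54384215, 0.24011761, 0.06756383]), [np.float64(4.356034645911709), np.float64(4.356034645911876)])
(272, 20) [0.47818761 0.15276305 0.058     ]
(428, 2) [0.62158836 0.16840434 0.058     ]
(434, 246) [ 0.65110363 -0.07494892  0.058     ]
(303, 259) [ 0.50294667 -0.09097165  0.058     ]
(351, 6) [0.54964459 0.15969303 0.074     ]
(400, 33) [0.59366634 0.13841222 0.074     ]
(399, 85) [0.59552676 0.09453817 0.074     ]
(356, 112) [0.55650068 0.07025883 0.074     ]
(312, 88) [0.51524647 0.09165086 0.074     ]
(310, 37) [0.51379379 0.13480157 0.074     ]
```

Run:
```python
from h import *
cv2.imwrite("pics/w1e.png",cv2.resize(cv2.imread("pics/wrist1.png")[0:130,260:450],None,fx=4,fy=4))
```

```text
(no output)
```

View pics/w1e.png

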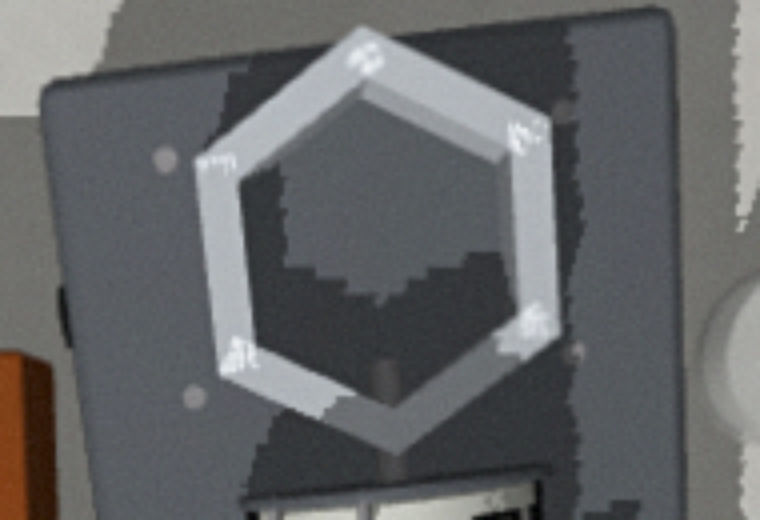

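```bash
python3 -m crank '{"delta_pos":[[0,0,-40],[0,0,-80],[0,0,-120],[0,0,-120],[0,0,-120]],"roll":[0,0,0,0,0]}' -1
python3 - <<'E'
from h import *
cam("wrist","wrist2"); print(get_obs()["tool_pos"])
E
```

```text
time_s: 0.8
tool_pos: [0.5248, 0.1205, 0.2499]
tool_rot: [[-0.001, 1.0, 0.002], [-0.0, 0.002, -1.0], [-1.0, -0.001, 0.0]]
ft_force: [0.3, 0.2, -0.8]
width: 0.0124
[0.52491765 0.11971563 0.24992002]
```

View pics/wrist2.png

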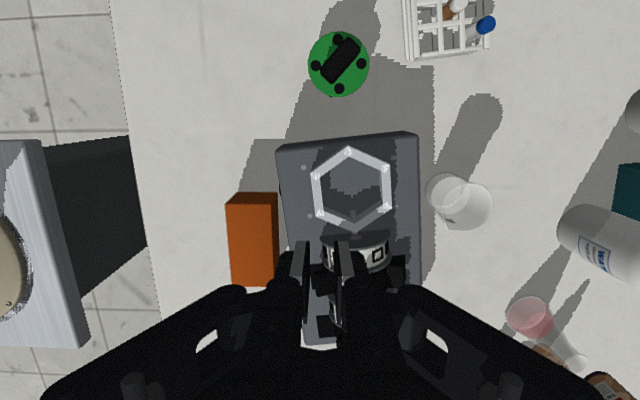

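Run:
```python
from h import *
crop("wrist2",270,120,430,270,5,"w2c")
```

```text
(no output)
```

View pics/w2c.png

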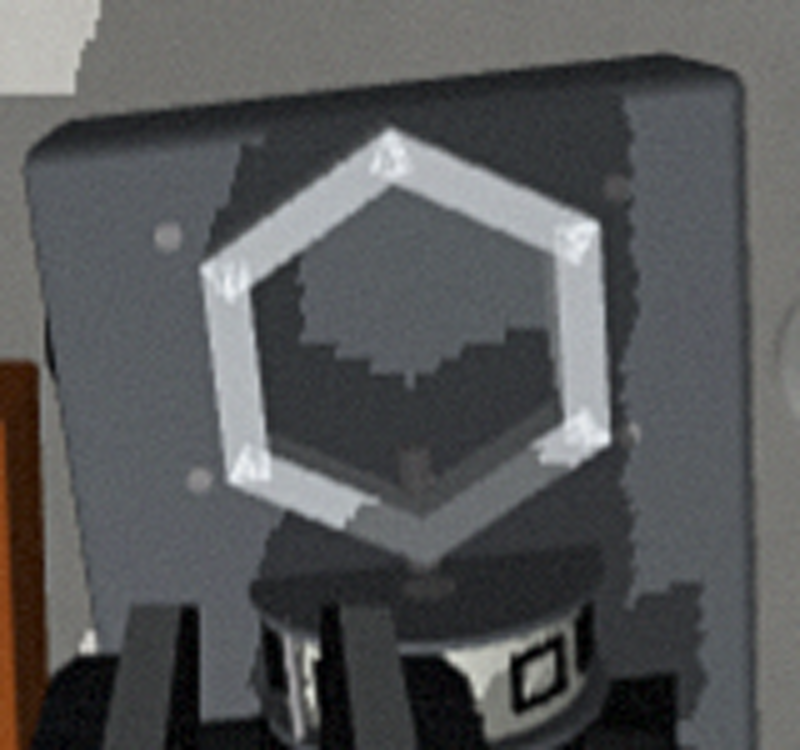

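Run:
```python
from h import *
from scipy.optimize import least_squares
a,b=load("wrist1"),load("wrist2")
v1=np.array([(365,25),(550,120),(558,330),(397,455),(220,375),(195,160)])/4+[260,0]
v2=np.array([(393,128),(600,222),(610,440),(428,565),(230,482),(202,265)])/5+[270,120]
for p,q in zip(v1,v2): print(tri(ray(a,*p),ray(b,*q)))
R=.0395/np.cos(np.pi/6)
def pts(x):
    an=x[3]+np.radians([90,30,-30,-90,-150,150])
    return np.c_[x[0]+R*np.cos(an),x[1]+R*np.sin(an),np.full(6,x[2])]
f=lambda x:np.r_[(proj(a,pts(x))-v1).ravel(),(proj(b,pts(x))-v2).ravel()]
r=least_squares(f,[.55,.115,.074,.1]);x=r.x;print(x,np.degrees(x[3]),np.abs(r.fun).max())
f2=lambda y:f([y[0],y[1],.074,y[2]])
r2=least_squares(f2,[.55,.115,.1]);print(r2.x,np.degrees(r2.x[2]))
# wheels: lug tens upright in wrist1: tip
```

```text
(array([0.54993444, 0.15935117, 0.07451439]), [np.float64(0.11128353134290536), np.float64(0.11128353134288071)])
(array([0.59149884, 0.14096726, 0.07340597]), [np.float64(0.07096736755781159), np.float64(0.07096736755828956)])
(array([0.59566089, 0.09656799, 0.07602057]), [np.float64(0.2857469178892747), np.float64(0.28574691788917056)])
(array([0.55961946, 0.06868824, 0.07524914]), [np.float64(0.1499364956712953), np.float64(0.14993649567152728)])
(array([0.51814156, 0.0865859 , 0.07398068]), [np.float64(0.15257089071793867), np.float64(0.15257089071805968)])
(array([0.51278261, 0.13228343, 0.07431647]), [np.float64(0.11095901726396439), np.float64(0.1109590172640062)])
[0.5546644  0.11401867 0.07424746 0.11263197] 6.4533364707028005 1.0462373841176884
[0.55468902 0.11401707 0.11263206] 6.453341719157239
```

Run:
```python
from h import *
a=load("wrist1");t=np.radians(6.4);X=np.array([np.cos(t),np.sin(t)]);Y=np.array([-np.sin(t),np.cos(t)]);P=np.array([.5547,.114])
im=cv2.imread("pics/wrist1.png");S=4;im=cv2.resize(im[110:270,270:440],None,fx=S,fy=S)
for off,name,vals in((-.101,"t",[0,72,-72]),(-.171,"u",[36,-36])):
  for an in vals:
    for dy in(-.015,.015):
      for dl in(-.004,.004):
        r=.052;A=np.radians(an);xx=r*np.sin(A)+dl*np.cos(A);zz=.06+r*np.cos(A)-dl*np.sin(A)
        p=P+X*xx+Y*(off+dy);q=proj(a,[p[0],p[1],zz])[0];cv2.circle(im,tuple(int(k) for k in((q-[270,110])*S)),3,(0,255,0) if name=="t" else (0,0,255),-1)
print("tens hub",P+Y*-.101)
im=cv2.convertScaleAbs(im,alpha=1.6,beta=40);cv2.imwrite("pics/w1chk.png",im)
```

```text
tens hub [0.56595836 0.01362944]
```

View pics/w1chk.png

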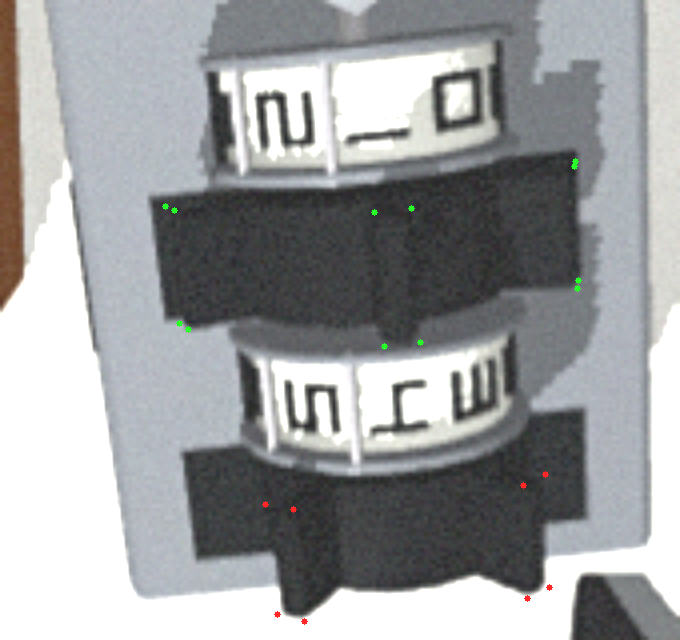

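```bash
python3 -m crank '{"delta_pos":[[0,-9,40],[20,-9,80],[60,-9,111],[90,-9,111],[90,-9,111]],"roll":[-0.112,-0.112,-0.112,-0.112,-0.112]}' -1
python3 - <<'E'
from h import *
cam("wrist","wrist3"); cam("side","side3");o=get_obs();print(o["tool_pos"],o["tool_rot"],o["width"])
t=np.radians(6.4);X=np.array([np.cos(t),np.sin(t)]);Y=np.array([-np.sin(t),np.cos(t)])
d=o["tool_pos"][:2]-[.566,.0136];print("rel hub mixer",d@X,d@Y,np.degrees(np.arctan2(o["tool_rot"][1,1],o["tool_rot"][0,1])))
E
```

```text
time_s: 1.35
tool_pos: [0.5134, 0.0067, 0.1554]
tool_rot: [[-0.009, 0.994, 0.108], [-0.0, 0.108, -0.994], [-1.0, -0.009, -0.001]]
ft_force: [0.0, 0.8, -0.7]
width: -0.0002
[0.5159664  0.00799409 0.16079434] [[-6.38861481e-04  9.93845508e-01  1.10773187e-01]
 [-4.06945891e-04  1.10772942e-01 -9.93845657e-01]
 [-9.99999713e-01 -6.80008402e-04  3.33672780e-04]] 0.00012521831881635658
rel hub mixer -0.05034666720153027 6.221658674787854e-06 6.359875690434637
```

View pics/wrist3.png

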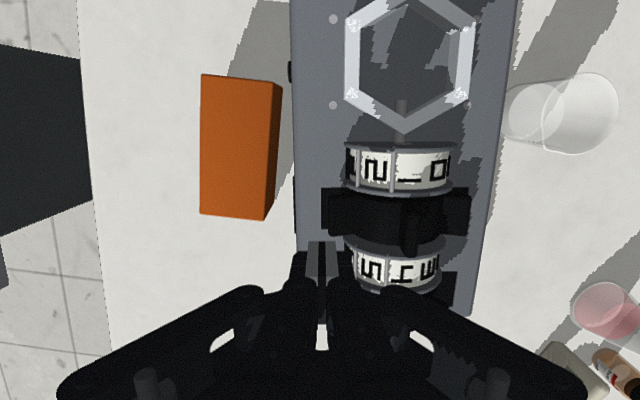

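```bash
python3 -m crank '{"delta_pos":[[20,0,0],[42,0,0],[42,0,0],[42,20,0],[42,28,0]],"roll":[0,0,0,0,0]}'
python3 -m crank '{"delta_pos":[[0,6,0],[0,12,0],[0,18,0],[0,24,0],[0,29,0]],"roll":[0,0,0,0,0]}'
python3 - <<'E'
from h import *
cam("wrist","wrist4");o=get_obs()
t=np.radians(6.4);X=np.array([np.cos(t),np.sin(t)]);Y=np.array([-np.sin(t),np.cos(t)])
d=o["tool_pos"][:2]-[.566,.0136];print("rel hub mixer",d@X,d@Y,o["tool_pos"][2],o["ft_force"])
E
```

```text
time_s: 1.95
tool_pos: [0.5459, 0.0114, 0.1217]
tool_rot: [[0.004, 0.994, 0.111], [-0.001, 0.111, -0.994], [-1.0, 0.004, 0.001]]
ft_force: [-0.2, 0.1, -0.1]
width: -0.0002
time_s: 2.45
tool_pos: [0.5755, 0.0147, 0.1226]
tool_rot: [[0.005, 0.994, 0.111], [-0.001, 0.111, -0.994], [-1.0, 0.005, 0.001]]
ft_force: [-0.3, -0.1, -0.1]
width: -0.0001
rel hub mixer 0.009928360284979513 7.968277759514904e-06 0.12240785711353444 [0.27101099 0.53630816 0.32662167]
```

View pics/wrist4.png

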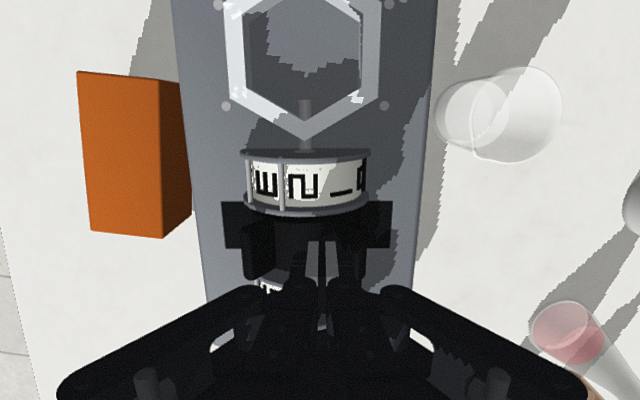

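The tens drum now shows 3 between the bars (u~265, v~182). I'll go back and push the next lug.

```bash
python3 -m crank '{"delta_pos":[[-35,0,0],[-35,-40,0],[-35,-68,0],[-20,-68,0],[-10,-68,0]],"roll":[0,0,0,0,0]}'
python3 -m crank '{"delta_pos":[[0,0,0],[10,0,0],[16,0,0],[16,0,0],[16,0,0]],"roll":[0,0,0,0,0]}'
python3 - <<'E'
from h import *
cam("wrist","wrist5");o=get_obs()
t=np.radians(6.4);X=np.array([np.cos(t),np.sin(t)]);Y=np.array([-np.sin(t),np.cos(t)])
d=o["tool_pos"][:2]-[.566,.0136];print("rel hub mixer",d@X,d@Y,o["tool_pos"][2],o["ft_force"])
E
```

```text
time_s: 3.0
tool_pos: [0.508, 0.0071, 0.132]
tool_rot: [[0.006, 0.994, 0.111], [-0.001, 0.111, -0.994], [-1.0, 0.006, 0.001]]
ft_force: [0.4, -0.3, -0.7]
width: 0.0002
time_s: 3.5
tool_pos: [0.5082, 0.0071, 0.1158]
tool_rot: [[0.006, 0.994, 0.111], [-0.001, 0.111, -0.994], [-1.0, 0.006, 0.001]]
ft_force: [0.1, -0.3, -0.5]
width: -0.0001
rel hub mixer -0.05805059874806372 -2.6746406129105258e-05 0.11615095583324501 [-1.12457937 -0.29482373 -0.17948875]
```

View pics/wrist5.png

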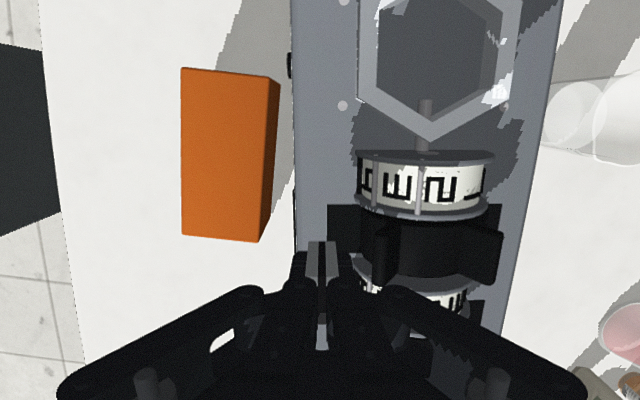

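```bash
python3 -m crank '{"delta_pos":[[0,7,0],[0,14,0],[0,21,0],[0,28,0],[0,33,0]],"roll":[0,0,0,0,0]}'
python3 -m crank '{"delta_pos":[[0,1,0],[-2,-10,0],[-5,-20,0],[-30,-20,0],[-60,-20,0]],"roll":[0,0,0,0,0]}'
python3 - <<'E'
from h import *
cam("wrist","wrist6");o=get_obs();print(o["tool_pos"],o["time_s"])
E
```

```text
time_s: 4.05
tool_pos: [0.5438, 0.0106, 0.1224]
tool_rot: [[0.014, 0.994, 0.111], [-0.001, 0.111, -0.994], [-1.0, 0.013, 0.003]]
ft_force: [-8.6, -1.2, 32.3]
width: 0.0003
time_s: 4.55
tool_pos: [0.5226, 0.0085, 0.1815]
tool_rot: [[0.011, 0.994, 0.111], [-0.001, 0.111, -0.994], [-1.0, 0.01, 0.002]]
ft_force: [0.3, 0.8, 0.7]
width: 0.0001
[0.52503489 0.00842494 0.18842951] 4.6
```

View pics/wrist6.png

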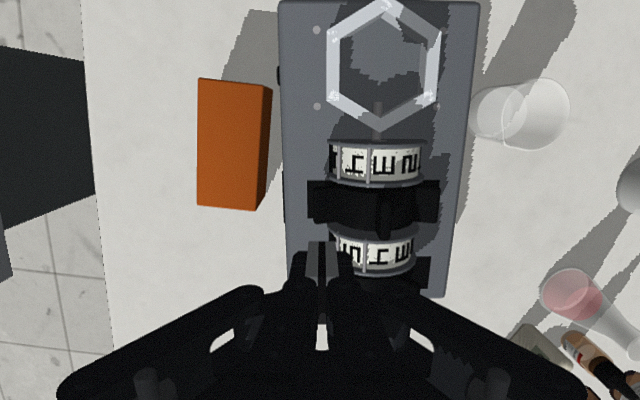

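```bash
python3 -m crank '{"delta_pos":[[-40,0,0],[-70,5,-50],[-70,10,-100],[-70,13,-150],[-70,13,-200]],"roll":[0,0,0,0,0]}'
python3 -m crank '{"delta_pos":[[0,0,-30],[0,0,-60],[0,0,-60],[0,0,-60]],"roll":[0,0,0,0]}' 0.2
python3 - <<'E'
from h import *
cam("wrist","wrist7");o=get_obs();print(o["tool_pos"],o["time_s"])
E
```

```text
time_s: 5.1
tool_pos: [0.5154, 0.2031, 0.2583]
tool_rot: [[0.022, 0.994, 0.111], [-0.001, 0.111, -0.994], [-1.0, 0.022, 0.004]]
ft_force: [0.3, -0.5, 0.9]
width: -0.0001
time_s: 5.5
tool_pos: [0.5089, 0.2631, 0.2578]
tool_rot: [[0.022, 0.993, 0.112], [-0.002, 0.112, -0.994], [-1.0, 0.022, 0.004]]
ft_force: [0.1, -0.4, 0.5]
width: 0.0515
[0.50905415 0.26229395 0.25792197] 5.55
```

View pics/wrist7.png

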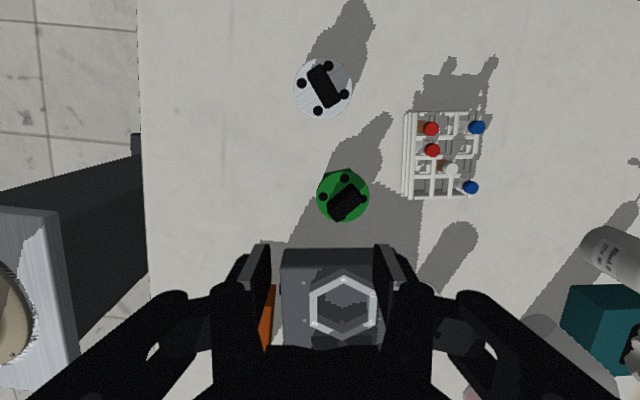

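```bash
python3 -m crank '{"delta_pos":[[0,6,-30],[0,12,-60],[0,12,-60],[0,12,-60]],"roll":[0,0,0,0]}' 0.2
python3 - <<'E'
from h import *
cam("wrist","wrist8");o=get_obs();print(o["tool_pos"],o["time_s"],o["tool_rot"])
crop("wrist7",280,40,370,130,6,"w7c");crop("wrist8",260,120,400,240,5,"w8c")
E
```

```text
time_s: 5.95
tool_pos: [0.5148, 0.3224, 0.2577]
tool_rot: [[0.022, 0.994, 0.11], [-0.002, 0.11, -0.994], [-1.0, 0.022, 0.005]]
ft_force: [-0.1, -0.5, -0.1]
width: 0.0512
[0.5147932  0.32203729 0.25791526] 6.0 [[ 0.02210469  0.99375473  0.1093751 ]
 [-0.00236974  0.1094536  -0.99398908]
 [-0.99975285  0.02171263  0.00477438]]
```

View pics/w7c.png

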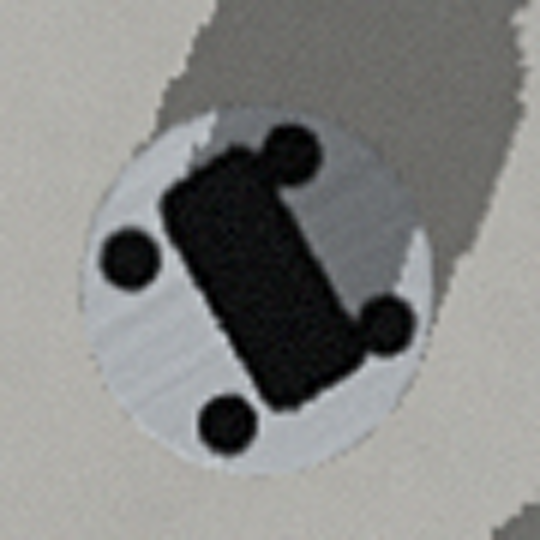

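View pics/w8c.png

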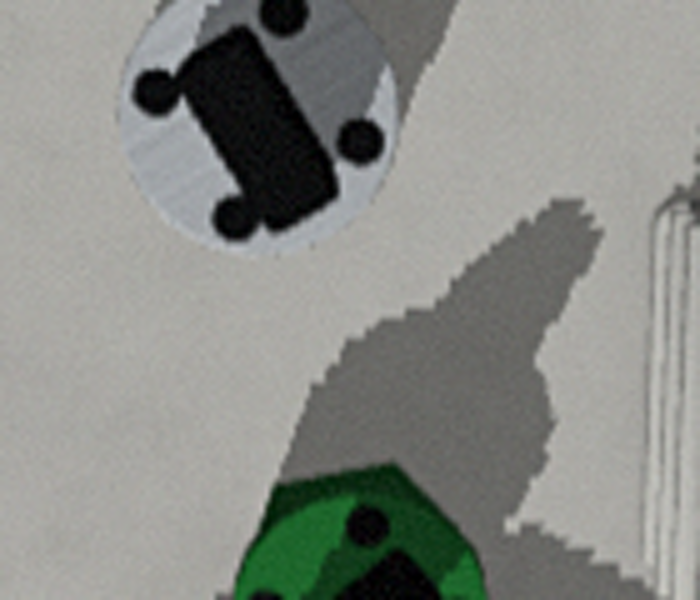

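Run:
```python
from h import *
a,b=load("wrist7"),load("wrist8")
p=np.array([(165,200),(240,150),(365,355),(290,408)])/6+[280,40]
q=np.array([(182,82),(243,27),(338,190),(277,232)])/5+[260,120]
Q=[]
for i,j in zip(p,q):
    r=tri(ray(a,*i),ray(b,*j));Q.append(r[0]);print(r)
for C,P in((a,p),(b,q)):
    G=np.array([plane(C,*i,.068) for i in P]);m=G.mean(0)
    d=G[2]+G[3]-G[0]-G[1];print("z=68:",m,np.degrees(np.arctan2(d[1],d[0])),np.linalg.norm(d)/2,np.linalg.norm(G[1]-G[0]))
Q=np.array(Q);d=Q[2]+Q[3]-Q[0]-Q[1];print(Q.mean(0),np.degrees(np.arctan2(d[1],d[0])))
# plate circle centre z=.032
for C,e in((a,(280+258/6,40+290/6)),(b,(260+257/5,120+115/5))): print(plane(C,*e,.032))
```

```text
(array([0.4877574 , 0.3658185 , 0.07243377]), [np.float64(0.47525660979129314), np.float64(0.4752566097911852)])
(array([0.49854732, 0.3767033 , 0.05458905]), [np.float64(0.3720693742890418), np.float64(0.37206937428903447)])
(array([0.52192417, 0.34661823, 0.06492205]), [np.float64(0.08582619567266074), np.float64(0.0858261956727874)])
(array([0.51042218, 0.33690639, 0.06706492]), [np.float64(0.25557586842459307), np.float64(0.25557586842460844)])
z=68: [0.50442303 0.35617665 0.068     ] -50.88867815853204 0.03735071587077271 0.014051128585526144
z=68: [0.50473155 0.35674394 0.068     ] -52.65551802373893 0.03683670365749905 0.01637166187821275
[0.50466277 0.35651161 0.06475245] -52.031385572540216
[0.50403823 0.35668263 0.032     ]
[0.50364632 0.35652538 0.032     ]
```

```bash
cat >> h.py <<'E'
def to(x,y,z,yaw):
    o=get_obs();R=o["tool_rot"];d=R.T@(np.array([x,y,z])-o["tool_pos"])*1000
    cy=np.degrees(np.arctan2(R[1,1],R[0,1]));print("t",o["time_s"],"pos",o["tool_pos"].round(4),"tilt",R[:2,0].round(4),"yaw",cy.round(2),"delta",d.round(1),"roll",-np.radians(yaw-cy).round(3),"f",o["ft_force"].round(1),"w",o["width"].round(4),"q6",o["q"][5].round(1))
E
python3 - <<'E'
from h import *
to(.5042,.3566,.12,37.7)
E
```

```text
Traceback (most recent call last):
  File "h.py", line 29, in to
    cy=np.degrees(np.arctan2(R[1,1],R[0,1]));print("t",o["time_s"],"pos",o["tool_pos"].round(4),"tilt",R[:2,0].round(4),"yaw",cy.round(2),"delta",d.round(1),"roll",-np.radians(yaw-cy).round(3),"f",o["ft_force"].round(1),"w",o["width"].round(4),"q6",o["q"][5].round(1))
                                                                                                                                                                                                                                ^^^^^^^^^^^^^^^^
AttributeError: 'float' object has no attribute 'round'
```

```bash
sed -i 's/o\["width"\].round(4)/round(float(o["width"]),4)/' h.py
python3 - <<'E'
from h import *
to(.5042,.3566,.12,37.7)
E
```

```text
t 6.0 pos [0.5148 0.322  0.2579] tilt [ 0.0221 -0.0024] yaw 6.29 delta [137.6  -9.7 -36.2] roll -0.548 f [0.3 0.  0.7] w 0.051 q6 22.5
```

```bash
python3 -m crank '{"delta_pos":[[30,-10,-36],[60,-10,-36],[90,-10,-36],[120,-10,-36],[138,-10,-36]],"roll":[-0.14,-0.28,-0.42,-0.548,-0.548]}' 
python3 -m crank '{"delta_pos":[[0,0,0],[0,0,0]],"roll":[0,0]}'
python3 - <<'E'
from h import *
cam("wrist","wrist9")
to(.5042,.3566,.056,37.7)
E
```

```text
time_s: 6.5
tool_pos: [0.5036, 0.3543, 0.117]
tool_rot: [[0.02, 0.79, 0.613], [-0.004, 0.613, -0.79], [-1.0, 0.013, 0.015]]
ft_force: [-0.9, -0.2, 0.9]
width: 0.0514
time_s: 6.7
tool_pos: [0.5041, 0.3532, 0.1175]
tool_rot: [[0.02, 0.791, 0.611], [-0.005, 0.611, -0.791], [-1.0, 0.013, 0.016]]
ft_force: [0.3, -0.4, -0.3]
width: 0.0513
t 6.75 pos [0.5045 0.3538 0.1186] tilt [ 0.0213 -0.0035] yaw 37.71 delta [62.5  0.6 -3.4] roll 0.0 f [2.  1.1 0.7] w 0.0514 q6 -5.7
```

View pics/wrist9.png

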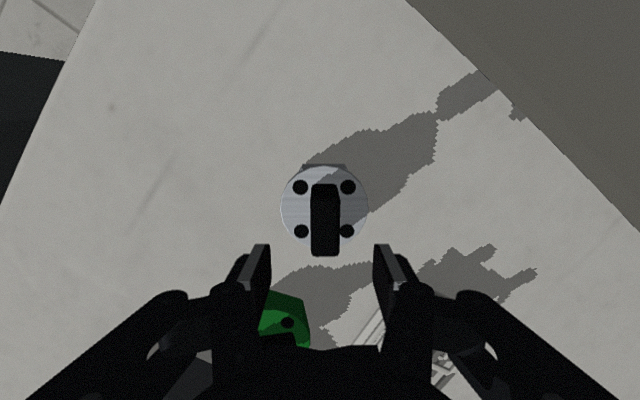

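The bar stands upright in the picture between the jaws (u~324, v~220), so yaw is right. Next I descend and grip.

```bash
python3 -m crank '{"delta_pos":[[20,0,-3],[40,0,-3],[55,0,-3],[62,0,-3],[62,0,-3]],"roll":[0,0,0,0,0]}' 
python3 -m crank '{"delta_pos":[[0,0,0],[0,0,0],[0,0,0],[0,0,0],[0,0,0]],"roll":[0,0,0,0,0]}' -1 50
python3 - <<'E'
from h import *
to(.5042,.3566,.056,37.7)
E
```

```text
time_s: 7.25
tool_pos: [0.5039, 0.3557, 0.0562]
tool_rot: [[0.021, 0.791, 0.611], [-0.004, 0.611, -0.791], [-1.0, 0.014, 0.016]]
ft_force: [-0.6, -0.2, 1.1]
width: 0.0512
time_s: 7.75
tool_pos: [0.5045, 0.3561, 0.0575]
tool_rot: [[0.022, 0.791, 0.611], [-0.003, 0.611, -0.791], [-1.0, 0.016, 0.016]]
ft_force: [-0.2, 0.0, 5.6]
width: 0.0174
t 7.75 pos [0.5045 0.3561 0.0575] tilt [ 0.0225 -0.0028] yaw 37.7 delta [ 1.5  0.1 -0.6] roll -0.0 f [-0.2  0.   5.6] w 0.0174 q6 -5.4
```

```bash
python3 -m crank '{"delta_pos":[[-10,0,0],[-35,0,0],[-70,0,0],[-105,0,0],[-120,0,0]],"roll":[0,0,0,0,0]}'
python3 - <<'E'
from h import *
to(.5547,.1140,.18,36.4)
E
```

```text
time_s: 8.25
tool_pos: [0.5025, 0.3569, 0.1814]
tool_rot: [[0.027, 0.791, 0.611], [-0.0, 0.611, -0.791], [-1.0, 0.021, 0.016]]
ft_force: [-0.0, 0.2, -2.3]
width: 0.0177
t 8.25 pos [0.5025 0.3569 0.1814] tilt [ 0.0265 -0.0002] yaw 37.7 delta [   2.8 -107.2  224.2] roll 0.023 f [-0.   0.2 -2.3] w 0.0177 q6 -5.4
```

```bash
python3 -m crank '{"delta_pos":[[0,-18,36],[0,-36,75],[0,-54,113],[0,-72,150],[0,-90,188]],"roll":[0,0,0.02,0.02,0.023]}' 
python3 -m crank '{"delta_pos":[[0,-6,14],[0,-12,30],[0,-12,30],[0,-12,30]],"roll":[0,0,0,0]}'
python3 - <<'E'
from h import *
cam("wrist","wrist10");cam("side","side10");cam("scene","scene10")
to(.5547,.1140,.18,36.4)
crop("side10",240,120,400,270,5,"s10c");crop("wrist10",220,100,420,250,4,"w10c")
E
```

```text
time_s: 8.75
tool_pos: [0.5456, 0.1515, 0.1811]
tool_rot: [[0.024, 0.805, 0.593], [-0.001, 0.593, -0.805], [-1.0, 0.019, 0.015]]
ft_force: [0.5, 0.0, -3.3]
width: 0.0173
time_s: 9.15
tool_pos: [0.5533, 0.1202, 0.1804]
tool_rot: [[0.022, 0.805, 0.593], [-0.001, 0.593, -0.805], [-1.0, 0.018, 0.014]]
ft_force: [-0.6, 0.5, -4.2]
width: 0.0171
t 9.3 pos [0.5534 0.121  0.181 ] tilt [ 0.0233 -0.0006] yaw 36.46 delta [ 1.  -3.1  6.4] roll 0.001 f [-0.5 -0.3 -4.1] w 0.0177 q6 -27.7
```

View pics/s10c.png

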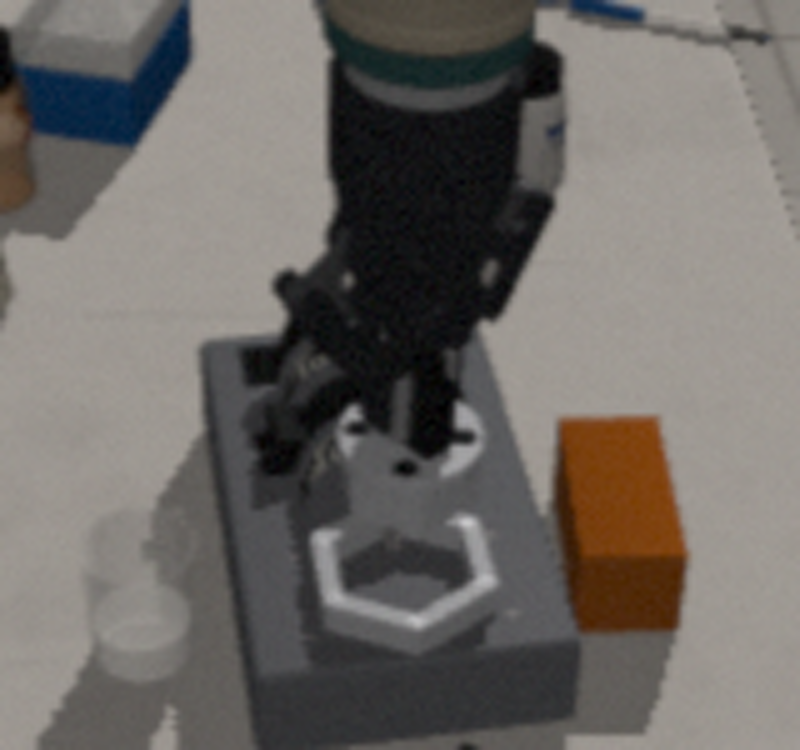

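View pics/wrist10.png

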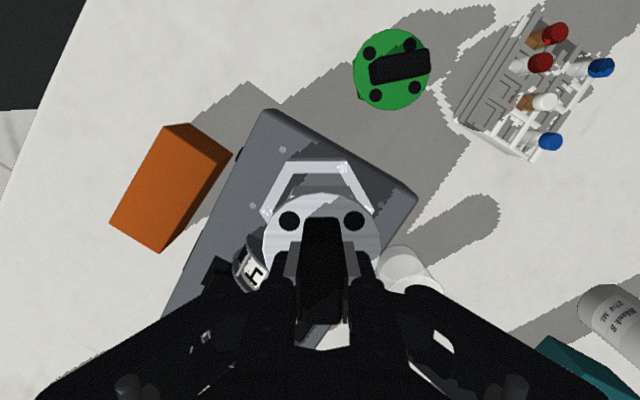

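Run:
```python
from h import *
from bench import capture
M=capture("wrist")["mount"];a=load("wrist10")
im=cv2.imread("pics/wrist10.png");S=5;u0,v0=240,150
im=cv2.resize(im[v0:v0+120,u0:u0+160],None,fx=S,fy=S,interpolation=cv2.INTER_CUBIC)
Mi=np.linalg.inv(M)
def pr(p):
    q=(Mi@np.r_[p,1])[:3];x=q[:2]/q[2];x=x*(1+float(a["k1"])*(x@x));return a["K"][:2,:2]@x+a["K"][:2,2]
for oz,c in((0,(0,0,255)),):
  for an in np.radians(range(150,392,6)):
    p=pr(np.array([.0255,0+.032*np.cos(an),-.032*np.sin(an)*1+0+oz]));cv2.circle(im,tuple(int(k) for k in (p-[u0,v0])*S),2,c,-1)
    p=pr(np.array([.0255,0+.032*np.cos(an),.032*np.sin(an)+oz]));cv2.circle(im,tuple(int(k) for k in (p-[u0,v0])*S),2,c,-1)
cv2.imwrite("pics/w10chk.png",im)
```

```text
(no output)
```

View pics/w10chk.png

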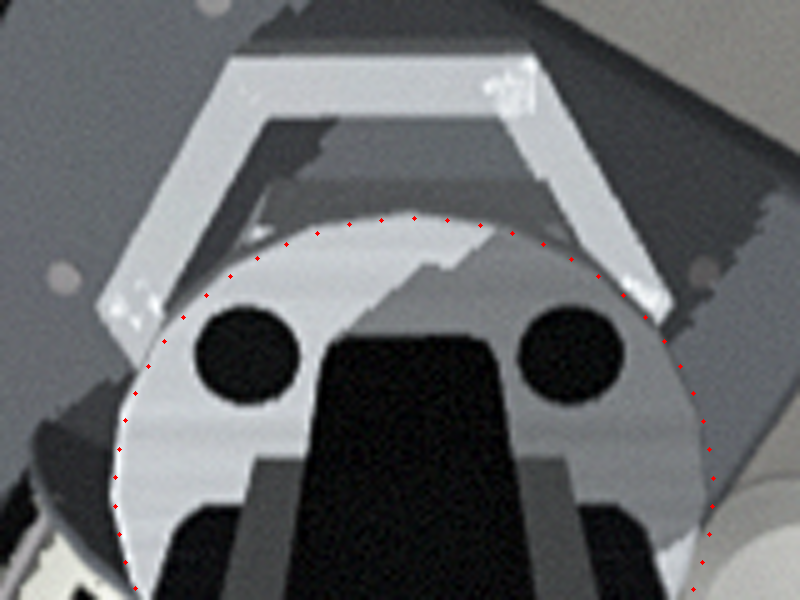

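```bash
python3 -m crank '{"delta_pos":[[0,-3,6],[15,-3,6],[30,-3,6],[35,-3,6],[35,-3,6]],"roll":[0,0,0,0,0]}'
python3 - <<'E'
from h import *
to(.5545,.1141,.1155,36.4)
E
```

```text
time_s: 9.85
tool_pos: [0.5545, 0.1143, 0.144]
tool_rot: [[0.02, 0.804, 0.594], [-0.001, 0.594, -0.804], [-1.0, 0.015, 0.013]]
ft_force: [-0.4, 0.3, -3.4]
width: 0.0173
t 9.85 pos [0.5545 0.1143 0.144 ] tilt [ 0.0199 -0.0011] yaw 36.46 delta [28.5 -0.6 -0.2] roll 0.001 f [-0.4  0.3 -3.4] w 0.0173 q6 -28.4
```

```bash
python3 -m crank '{"delta_pos":[[4,-0.5,0],[8,-0.5,0],[12,-0.5,0],[15,-0.5,0],[18,-0.5,0]],"roll":[0,0,0,0,0]}'
python3 - <<'E'
from h import *
cam("side","side11");cam("wrist","wrist11")
to(.5545,.1141,.1155,36.4)
crop("side11",270,170,370,270,6,"s11c")
E
```

```text
time_s: 10.35
tool_pos: [0.5545, 0.114, 0.1258]
tool_rot: [[0.02, 0.804, 0.594], [-0.001, 0.594, -0.804], [-1.0, 0.016, 0.013]]
ft_force: [-0.5, 0.5, -2.8]
width: 0.0172
t 10.45 pos [0.5543 0.114  0.1255] tilt [ 0.0192 -0.0012] yaw 36.46 delta [10.   0.1 -0.1] roll 0.001 f [-0.6 -1.2 -4. ] w 0.017 q6 -28.4
```

View pics/s11c.png

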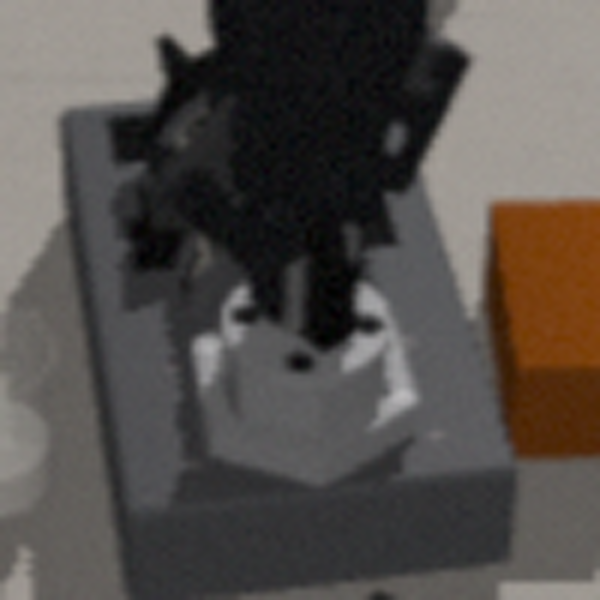

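View pics/wrist11.png

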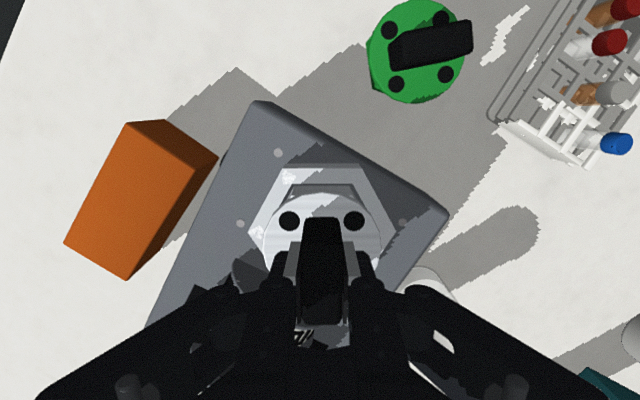

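The foot is about 6 mm inside the collar with no contact force. I'll keep lowering.

```bash
python3 -m crank '{"delta_pos":[[3,0,0],[6,0,0],[8,0,0],[9.5,0,0],[9.5,0,0]],"roll":[0,0,0,0,0]}'
python3 - <<'E'
from h import *
to(.5545,.1141,.1155,36.4)
E
```

```text
time_s: 10.95
tool_pos: [0.5544, 0.114, 0.1158]
tool_rot: [[0.019, 0.804, 0.594], [-0.001, 0.594, -0.804], [-1.0, 0.015, 0.012]]
ft_force: [0.4, -1.0, -4.2]
width: 0.0173
t 10.95 pos [0.5544 0.114  0.1158] tilt [ 0.019  -0.0012] yaw 36.46 delta [ 0.3  0.1 -0.1] roll 0.001 f [ 0.4 -1.  -4.2] w 0.0173 q6 -28.4
```

```bash
python3 -m crank '{"delta_pos":[[0.5,0,0],[0.5,0,0],[0.5,0,0],[0.5,0,0],[0.5,0,0]],"roll":[0,0,0,0,0]}' -0.06
python3 -m crank '{"delta_pos":[[-10,0,0],[-40,0,0],[-80,0,0],[-120,0,0],[-150,0,0]],"roll":[0,0,0,0,0]}'
python3 - <<'E'
from h import *
cam("wrist","wrist12");cam("side","side12");cam("scene","scene12")
to(.5245,0,.25,6.4)
crop("side12",250,170,390,280,5,"s12c")
E
```

```text
time_s: 11.45
tool_pos: [0.5545, 0.114, 0.1155]
tool_rot: [[0.019, 0.804, 0.594], [-0.001, 0.594, -0.804], [-1.0, 0.015, 0.012]]
ft_force: [0.2, 0.1, 0.4]
width: 0.0403
time_s: 11.95
tool_pos: [0.5518, 0.1142, 0.2696]
tool_rot: [[0.023, 0.804, 0.594], [-0.001, 0.594, -0.804], [-1.0, 0.018, 0.014]]
ft_force: [1.1, 0.5, 0.6]
width: 0.0401
t 12.1 pos [0.5524 0.1142 0.2691] tilt [ 0.0255 -0.0003] yaw 36.46 delta [ 18.5 -90.7  75. ] roll 0.525 f [-0.4  0.4 -0.2] w 0.0398 q6 -28.4
```

View pics/s12c.png

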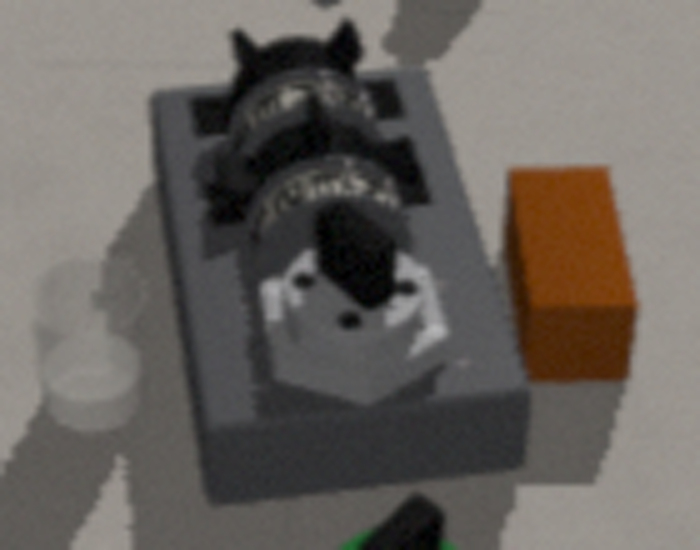

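View pics/wrist12.png

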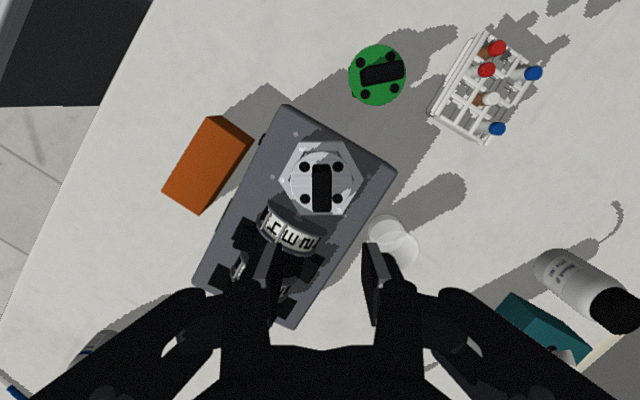

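```bash
python3 -m crank '{"delta_pos":[[0,-20,18],[0,-40,36],[0,-60,54],[5,-80,70],[10,-90,75]],"roll":[0.13,0.26,0.4,0.5,0.52]}' 
python3 -m crank '{"delta_pos":[[0,0,0],[0,0,0],[0,0,0]],"roll":[0,0,0]}'
python3 - <<'E'
from h import *
cam("wrist","wrist13");cam("side","side13");cam("scene","scene13")
to(.5245,0,.25,6.4)
crop("wrist13",250,0,450,300,2,"w13a");cv2.imwrite("pics/w13c.png",cv2.resize(cv2.imread("pics/wrist13.png")[0:300,240:440],None,fx=2.6,fy=2)) 
crop("wrist12",270,130,370,230,6,"w12c");crop("wrist13",270,0,470,150,4,"w13d");crop("wrist13",270,120,470,270,4,"w13e")
E
```

```text
time_s: 12.6
tool_pos: [0.5241, -0.0012, 0.2574]
tool_rot: [[0.024, 0.993, 0.112], [-0.001, 0.113, -0.994], [-1.0, 0.024, 0.003]]
ft_force: [-0.1, -0.4, 0.3]
width: 0.0403
time_s: 12.9
tool_pos: [0.5243, -0.0003, 0.2573]
tool_rot: [[0.024, 0.993, 0.115], [-0.0, 0.115, -0.993], [-1.0, 0.024, 0.003]]
ft_force: [0.2, -0.8, -0.2]
width: 0.0398
t 13.05 pos [ 5.243e-01 -5.000e-04  2.575e-01] tilt [ 0.0241 -0.0004] yaw 6.56 delta [ 7.5  0.  -0.5] roll 0.003 f [-0.9  0.2  0.6] w 0.0398 q6 -10.7
```

View pics/wrist13.png

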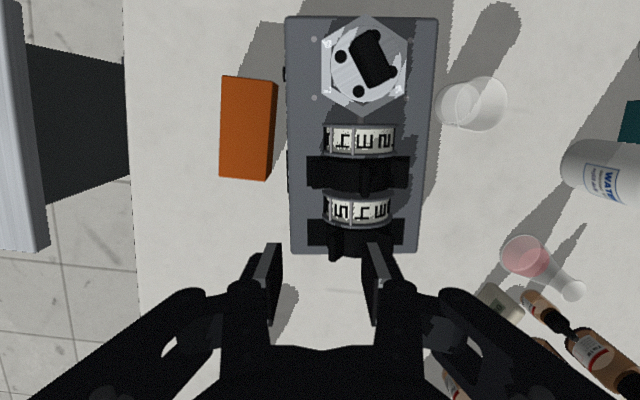

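View pics/w13e.png

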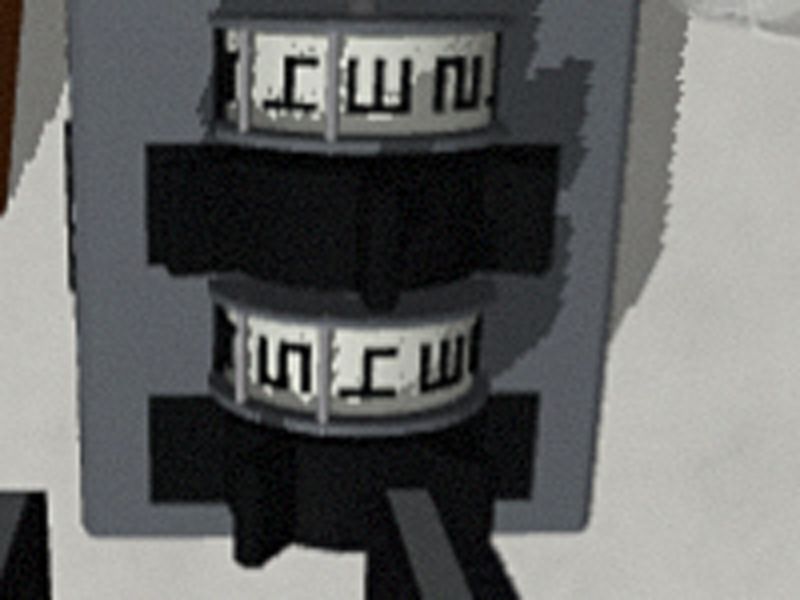

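View pics/w13d.png

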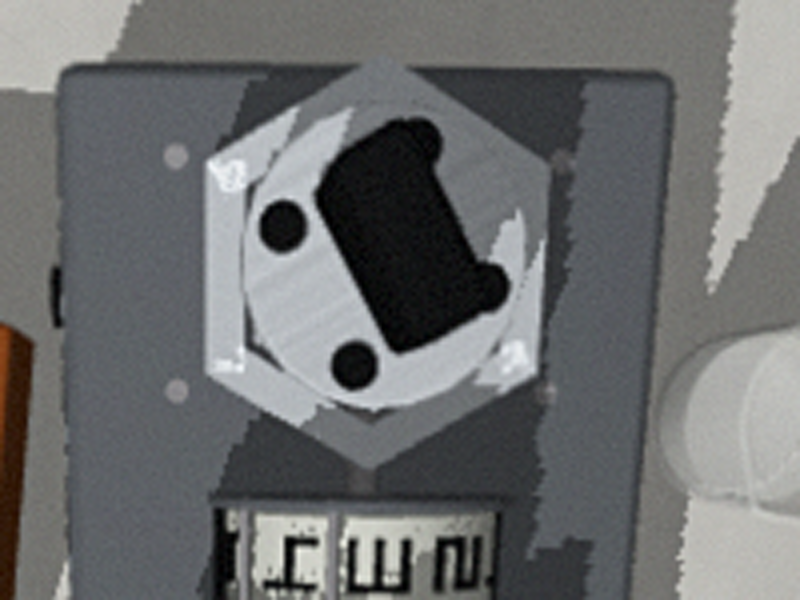

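View pics/w12c.png

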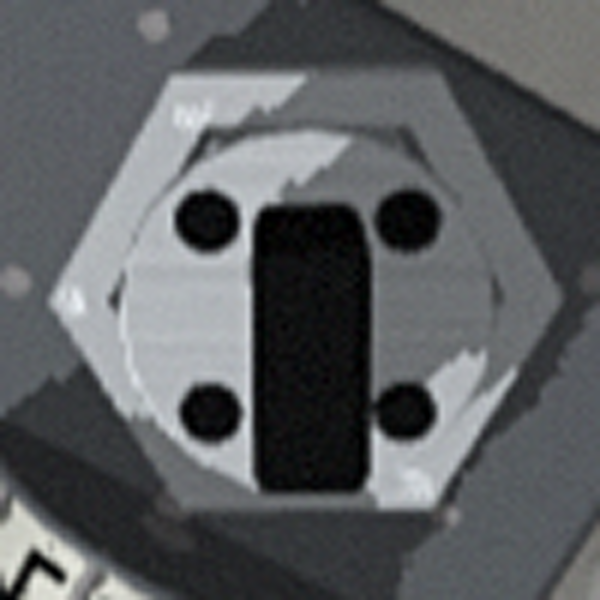

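View pics/scene13.png

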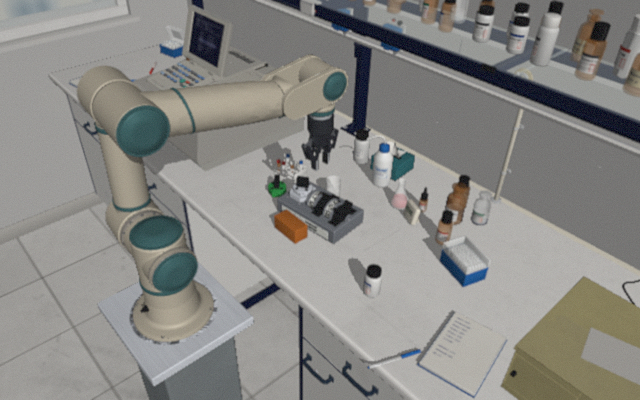

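Run:
```python
from h import *
a,b=load("wrist12"),load("wrist13")
for i,j in (((207,220),(283,226)),((210,412),(355,365)),((408,220),(418,143))):
    i=np.array(i)/6+[270,130];j=np.array(j)/4+[270,0];print(tri(ray(a,*i),ray(b,*j)))
s0,s1=cv2.imread("pics/scene1.png"),cv2.imread("pics/scene13.png");t0,t1=cv2.imread("pics/side1.png"),cv2.imread("pics/side13.png")
d=cv2.absdiff(s0,s1).max(2)
for n,(x,y,w,h) in {"carton":(272,208,38,36),"beaker":(324,174,18,20),"bottle":(360,262,26,38)}.items(): print(n,d[y:y+h,x:x+w].mean(),np.percentile(d[y:y+h,x:x+w],98))
```

```text
(array([0.53081055, 0.11813445, 0.0903479 ]), [np.float64(0.05882189893046352), np.float64(0.058821898930512775)])
(array([0.55066128, 0.09132299, 0.09035736]), [np.float64(0.0021489734730216897), np.float64(0.0021489734730753512)])
(array([0.55750479, 0.13802827, 0.09144477]), [np.float64(0.10425869743024793), np.float64(0.10425869743028314)])
carton 4.504385964912281 13.0
beaker 3.3777777777777778 7.0
bottle 4.22672064777328 14.259999999999991
```

```bash
python3 -c "
from bench import sign_off,get_obs
print(get_obs()['time_s']);print(sign_off())"
```

```text
13.05
the job is handed in; nothing more can be done
None
```

The mixer is ready: the wheels show 45, the holder is in the hexagonal pocket, and I handed the job in at 13.05 s.

- **Wheels:** The left wheel started at 2, and I rolled it on to 4 with two lug pushes. The right wheel already showed 5, so I left it alone. The last wrist picture shows 4 and 5 between the bars.
- **Holder:** I gripped the silver holder by its bar, lowered it into the pocket after the wheels were set, and released it. Three points on its plate measured 90.3, 90.4 and 91.4 mm above the bench; fully seated would be 90 mm. The 91.4 mm point was partly hidden by the bar.
- **Bystanders:** The carton, beaker and bottle look unchanged between the first and last scene pictures. The gripper was open and clear of everything.

**One irregular reading:** during the second lug push the fingers rode up slightly and the wrist read about 32 N upward. That is below the limits, and the wheel still settled on 4.

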